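# Hang a ladder section on the two hooks of a welding stand

### The job

Take the short steel ladder section out of its slotted rest by its top rung and hang it on the stand, with the top rung lying right down in the notches of both hooks. Go gently by feel, never pushing the ladder against the stand harder than 30 N, and while you still hold it make sure that both hooks carry it before you let go. Leave the tools and other things on the bench where they are.

Things in the scene. Friction and masses are not known exactly. Their poses are not given: they have to be found in the camera images.
- top_rung (a point): Bare steel ladder section, 0.4-0.65 kg: two side bars 12 mm thick, 20 wide, 150 long, 340 over all; two round rungs of 12 mm diameter, 300 mm long between the bars, the lower 126 mm below the top one. Point: centre of the top rung, gripped from above across the rung. y along the rung, x square to the ladder, z up. The bars reach 12 mm above, 138 below this point. It starts in the rest, point 146 mm above the bench.
- rest: Fixed steel rest holding the ladder upright: a flat bar 360 mm long (along y) with a slotted upright at each end for the side bars. Slots 17 mm wide, open at the top 53 mm above the bench, 45 mm deep: draw the ladder straight up. Origin on the bench at its middle, under the top rung.
- stand: Fixed, rigid steel stand: 12 mm base plate and a post of 42 mm diameter, its axis 80 mm along this frame's +x from the origin, which lies on the bench. A head with two level hooks is clamped on the post, the hooks pointing to this frame's -x, 120 mm to the +y and -y sides, 12 mm wide. With the head square to the base, the notches of both hooks are above this frame's x = 0.
- hook_middle (a point): Point of the stand midway between the two notches IF the head is square and at mid height (rung centre at 195 mm when seated). It does not follow the head: the head is clamped up to 20 mm higher or lower and turned up to 0.15 rad either way about the post; this is not measured and must be felt or seen. The rung pressed on the wall of one hook only gives a moment about the vertical.
- post_top (a point): Top of the post, on its axis, 184 mm above the bench. Each hook, from the post outwards (distance to the post's axis): a wall, front face at 72 mm, top 26 mm above the notch floor; the notch, 72 to 87 mm, flat floor; a level landing, 87 to 142 mm, 10 mm above the notch floor; an upturned tip to 152 mm, its top 33 mm above the notch floor. The cross-arm is behind and 37 mm below the notches. The hooks go in between the two rungs.
- tin: Brass-coloured round tin, 52 mm across, 36 high, on the stand's base plate behind the post, loose on the bench; leave alone. Origin at its underside.
- chip_hammer: Hammer with wooden handle, 200 mm long, lying before the stand, loose on the bench; leave alone. Origin at its underside.
- wire_brush: Wooden wire brush, 200 mm long, lying before the rest, loose on the bench; leave alone. Origin at its underside.

How it is judged (in metres and radians):
On the way, in this order (a step that is already met when the one before it is completed fails the run):
1. the ladder section is lifted clear of the rest (height (world z) of top_rung above 0.2 m and contact force between ladder and rest below 0.1 N), for 0.1 s.
2. still held in the fingers, the top rung bears on the notch floors of both hooks (more than 0.6 N on each) for 0.3 s (contact force between ladder and head_c0 above 0.6 N and contact force between ladder and head_c1 above 0.6 N and contact force between the fingers and ladder above 1 N), for 0.3 s.
At the end, for the whole second after the job is handed in: The ladder section hangs at rest on the stand, upright within 7 degrees, its top rung bearing on the notch floors of both hooks (more than 0.6 N on each) (contact force between ladder and head_c0 above 0.6 N and contact force between ladder and head_c1 above 0.6 N and angle between top_rung's own z axis and vertical below 0.12 rad and linear speed of ladder below 0.02 m/s and angular speed of ladder below 0.1 rad/s); the robot touches nothing.
It fails at once if the ladder is pushed against the stand or its hooks harder than 30 N (contact force between ladder and head above 30 N or contact force between ladder and stand above 30 N).
It fails at once if another thing on the bench is moved by more than 25 mm (distance of any of tin, chip_hammer, wire_brush, pliers, coupons, grinder, c_clamp from where it was at the start of the episode above 0.025 m).
It also fails if it takes over 72 s, if anything falls off the work surface, if the arm or the gripper's body presses on something with over 40 N, if the wrist force passes 120 N, or if a joint passes its speed limit or range.

### The arm

A 6-joint arm with a two-finger parallel gripper is mounted at the origin on the work surface. World frame = base frame: x ahead of the robot, y to its left, z up, the work surface at z = 0. Lengths are in mm, angles in rad, forces in N, time in s.
With the tool pointing down it reaches from about 325 to 875 mm from the base axis. Payload 4.4 kg.
Tool frame: the origin (TCP) lies on the centre line of the jaws, within the pads' length; the fingertips stand 8 mm ahead of it and the grasp point (between the pads) lies 11 mm behind it; z points along the fingers, y is the direction in which the jaws open and shut (so a half turn about z gives the same grasp; the last joint's range is limited). The gripper opens to 85 mm and grips with 20 to 120 N. Pads are 22 mm wide; open, the fingers measure 114 mm over their backs; the gripper's body (76 mm by 85 mm) begins 54 mm behind the grasp point. The pads swing forward as they close: fully open they stand 13 mm farther back than shut.
Start: joints at [-1.278, 0.207, 1.542, -0, 1.393, -0.15], TCP at [246.359, -519.552, 213.782] pointing down, gripper open.
Joint ranges: [-2.73, 2.73], [-0.86, 2.22], [0.23, 2.46], [-1.11, 4.25], [0.08, 2.63], [-2.82, 2.82]. Speed limits (rad/s): [2.79, 2.79, 3.14, 3.14, 3.14, 3.14].

### API

Orientations are given as a rotation vector (axis times angle).
In Python, from workcell import manip gives the robot as it stands. Calls block until the motion is done:
- manip.move_pose(position, orientation): joint-space move of the TCP to a pose.
- manip.movel(position, orientation=None, velocity=150, contact_N=None): straight line of the TCP; orientation=None keeps the orientation; velocity is the mean speed in mm/s. With contact_N (N) it stops when the force on the tool has changed by that much, and returns True; else False.
- manip.move_joints(angles): joint-space move.
- manip.command_gripper(opening, strength=None): opening from 0.0 (shut) to 1.0 (fully open); strength is the grip in N (None keeps the last); returns when the fingers have stopped.
- manip.dwell(seconds).
- manip.inverse_kinematics(position, orientation): joint angles nearest the present ones, or None.
- manip.state(): the state.
- manip.grab_frame(name): name is "scene" or "side" or "wrist"; returns a dict with "color" (420x560x3 uint8, red, green, blue), "intrinsics" (3x3 intrinsics, pixels), "R" (3x3) and "t" (3): a world point X has camera coordinates R X + t. Camera axes: x right, y down, z forward; pixel columns grow to the right and rows downward; lengths in mm; the calibration is good to about 2 mm. A picture is of the moment at which its call begins. There is no depth.
A pose or a line that the arm cannot do raises manip.MotionError and nothing moves.
- manip.close_job(): hands the job in, once; it reports no verdict.
Trained networks look in a picture, given as the dict that the camera call returned (one of the last four; its "shot" number tells which), for a name from the list of things; names that differ only in an ending like _2 or _b are one class to them, and where a whole thing is asked for, a point or a joint stands for the part that bears it (a point fixed in the world has none). Each returns a list of dicts, best first, with "confidence" (0 to 1); they miss things now and then, are a little off and sometimes report something else, mostly with a low value. They report only what shows in the picture. A call takes as long as a camera call.
- manip.spot_in(picture, target): "position" ([x, y, z] in mm, in world coordinates, good to about 4 mm: the middle of the surface that is visible of it).
- manip.masks_of(picture, target): "pixels" (420x560 bool, what is visible of it).
The state is a dict: "clock": time; "joint_pos": joint angles; "qd": joint speeds; "joint_efforts": joint torques, N m; "eef_pos": TCP position; "tcp_rot": TCP orientation; "ft_force": force on the tool from outside, world axes, zero at the start; "ft_torque": the same for the moment, N m; "finger_gap": opening from 0.0 (shut) to 1.0 (fully open).
Only numpy, scipy, OpenCV 4.12 (cv2) and the standard library are available. Lean on these libraries where they do the work, as an engineer would, in place of code of your own. Each camera call takes 0.05 s, during which the arm holds its last target. There are 200 camera calls.

## Working session

There is one attempt and no reset: what is moved stays moved. The work goes in short steps, each a Python script; the robot and the scene stay as the last script left them, time stands still between calls to the robot, and variables do not carry over. Pictures are saved under pics/ and viewed, about 8 in all and at most 12, crops included, and the job is handed in when it is done.

```bash
mkdir -p pics; ls
cat > h.py <<'E'
from workcell import manip
import numpy as np, cv2
def save(p,n,crop=None,s=1):
    im=p["color"][:,:,::-1].copy()
    if crop: r0,r1,c0,c1=crop; im=im[r0:r1,c0:c1]
    if s!=1: im=cv2.resize(im,None,fx=s,fy=s,interpolation=cv2.INTER_CUBIC)
    cv2.imwrite("pics/"+n,im)
def ray(p,u,v):
    R,t=np.array(p["R"]),np.array(p["t"]); d=R.T@np.linalg.inv(p["intrinsics"])@[u,v,1]; return -R.T@t,d
def onz(p,u,v,z):
    c,d=ray(p,u,v); return c+d*(z-c[2])/d[2]
def proj(p,X):
    x=np.array(p["intrinsics"])@(np.array(p["R"])@np.array(X)+p["t"]); return x[:2]/x[2]
E
python3 - <<'E'
from h import *
np.set_printoptions(precision=1,suppress=True)
ims=[]
for n in("scene","side"):
    p=manip.grab_frame(n); ims.append(p)
    save(p,n+"0.png",s=1.4)
    print(n,"cam",ray(p,280,210)[0],p["intrinsics"][0])
    for t in("top_rung","rest","stand","post_top","chip_hammer","wire_brush","tin"):
        try: print(t,[(np.array(d["position"]),round(d["confidence"],2)) for d in manip.spot_in(p,t)[:2]])
        except Exception as e: print(t,repr(e))
print(manip.state())
E
```

```text
pics
scene cam [892.4 212.7 859.8] [400.    0.  282.8]
top_rung [(array([510.5, 217.4, 137.9]), 0.59)]
rest [(array([519.9, 212.4,   7.2]), 0.92), (array([ 407.3, -122.8,   24.5]), 0.47)]
stand [(array([ 598.6, -195.8,   11.7]), 0.88)]
post_top [(array([ 598.3, -195. ,   14.3]), 0.97)]
chip_hammer [(array([ 409.6, -121.4,   23. ]), 0.86), (array([ 601.7, -195.5,   10.3]), 0.24)]
wire_brush [(array([405.2, 205.2,  18.4]), 0.58), (array([ 599.1, -198.3,   10.8]), 0.36)]
tin [(array([ 610.3, -151.7,   45.3]), 0.81)]
side cam [163.4 607.5 553.1] [419.8   0.  280.1]
top_rung [(array([501.4, 262.9, 115.7]), 0.78)]
rest [(array([490.2, 254.9,   8.1]), 0.77), (array([ 566.1, -191.8,   10.6]), 0.42)]
stand [(array([ 562. , -191.9,   12.9]), 0.67)]
post_top [(array([ 563.1, -194. ,   12. ]), 0.68)]
chip_hammer [(array([ 400.6, -121.5,   20.6]), 0.68)]
wire_brush [(array([398.8, 222.6,  17.7]), 0.84)]
tin [(array([ 591.7, -152.3,   48.2]), 0.71), (array([399.7, 223.4,  16.6]), 0.66)]
{'clock': 0.8, 'joint_pos': array([-1.3,  0.2,  1.5, -0. ,  1.4, -0.2]), 'qd': array([-0., -0.,  0., -0.,  0.,  0.]), 'joint_efforts': array([  0. , -38.3, -29.2,  -0. ,   0. ,  -0. ]), 'eef_pos': array([ 246.4, -519.6,  213.8]), 'tcp_rot': array([3.1, 0.7, 0. ]), 'ft_force': array([ 0.3, -0.7,  0. ]), 'ft_torque': array([ 0.,  0., -0.]), 'finger_gap': 0.9983859310063028}
```

View pics/scene0.png

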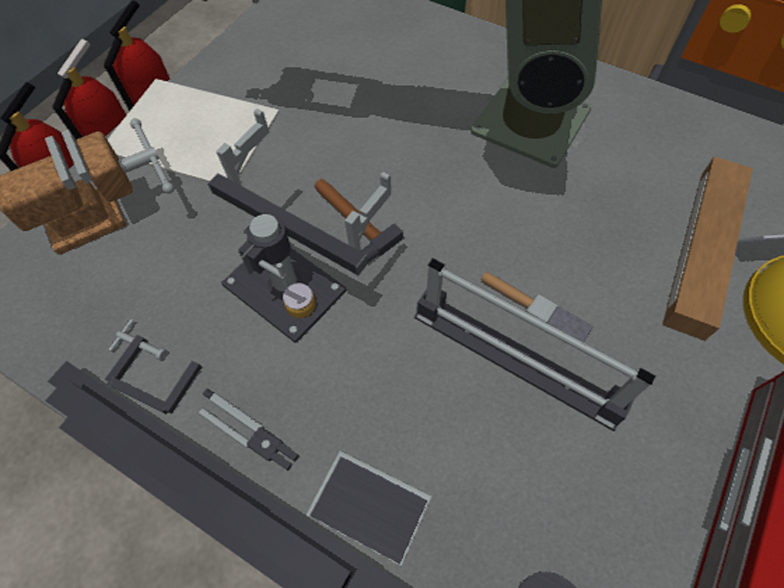

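View pics/side0.png

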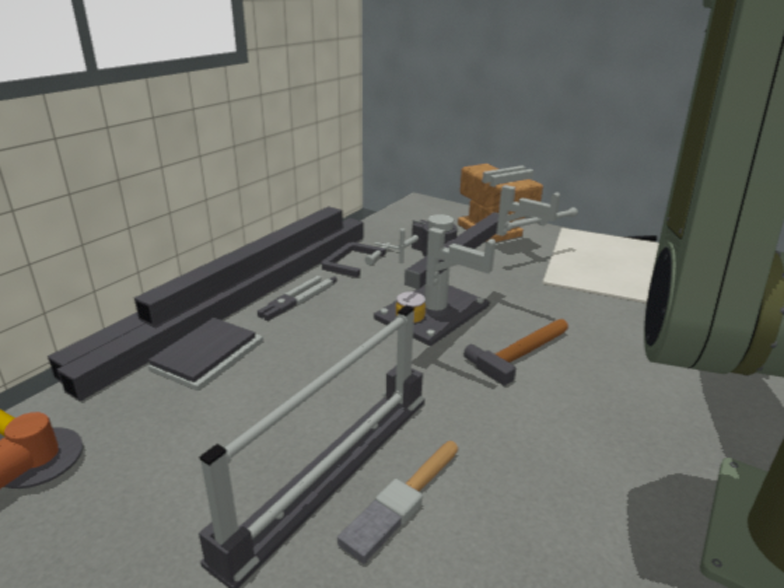

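The pictures show the ladder in its rest (scene bar tops at zoomed (437,265) and (646,377)), the stand with its hooks toward the robot (tips near (261,113) and (385,178)), and the post top at (265,225). The brush and hammer lie clear of both. Next I compute the poses and take a close wrist view over the stand.

Run:
```python
from h import *
from scipy.spatial.transform import Rotation as Ro
np.set_printoptions(precision=2,suppress=True)
p=manip.grab_frame("scene"); q=manip.grab_frame("side")
S=1.4
def tri(a,b):
    c1,d1=ray(p,*np.array(a)/S); c2,d2=ray(q,*np.array(b)/S)
    A=np.c_[d1,-d2]; s=np.linalg.lstsq(A,c2-c1,rcond=None)[0]
    x,y=c1+d1*s[0],c2+d2*s[1]; return (x+y)/2,np.linalg.norm(x-y)
a=onz(p,437/S,265/S,158);b=onz(p,646/S,377/S,158);print("ladder",a,b,(a+b)/2,np.linalg.norm(a-b),np.arctan2(*(b-a)[:2]))
a=onz(q,405/S,311/S,158);b=onz(q,214/S,454/S,158);print("ladder",a,b,(a+b)/2,np.linalg.norm(a-b),np.arctan2(*(b-a)[:2]))
print("post",onz(p,265/S,225/S,184),onz(q,440/S,222/S,184))
print("tips -y",tri((261,113),(556,196)),"+y",tri((385,178),(490,246)))
print("walls",tri((222,150),(506,190)),tri((353,215),(435,232)))
st=manip.state(); R0=Ro.from_rotvec(st["tcp_rot"]); print(R0.as_matrix())
# look from above: yaw so jaw axis = world x
M=np.array([[0,1,0],[1,0,0],[0,0,-1.]])
for M in (M,M@np.diag([-1,-1,1])):
  for P in([480,-195,420],[510,215,300],[510,-195,320]): print(P,manip.inverse_kinematics(P,Ro.from_matrix(M).as_rotvec()))
w=manip.grab_frame("wrist"); print("wristcam in tool",R0.inv().apply(ray(w,0,0)[0]-st["eef_pos"]),R0.inv().apply(np.array(w["R"])[2]),R0.inv().apply(np.array(w["R"])[0]),w["intrinsics"])
```

```text
ladder [497.82  39.13 158.  ] [511.17 357.81 158.  ] [504.49 198.47 158.  ] 318.96238776166695 0.04188778793938097
ladder [496.39  39.4  158.  ] [507.54 355.66 158.  ] [501.96 197.53 158.  ] 316.45519537093014 0.03524213210601359
post [ 579.29 -207.    184.  ] [ 575.77 -198.85  184.  ]
tips -y (array([ 427.36, -318.84,  224.81]), np.float64(2.035782311244944)) +y (array([438.81, -83.65, 219.77]), np.float64(1.5728892655394426))
walls (array([ 516.29, -327.55,  216.12]), np.float64(3.170923128150707)) (array([522.42, -84.83, 221.13]), np.float64(4.625904477047356))
[[ 0.9   0.43  0.  ]
 [ 0.43 -0.9  -0.  ]
 [-0.    0.   -1.  ]]
[480, -195, 420] [-0.55  0.01  1.35 -0.    1.79 -0.55]
[510, 215, 300] [ 0.24  0.11  1.48 -0.    1.56  0.24]
[510, -195, 320] [-0.52  0.08  1.47 -0.    1.59 -0.52]
[480, -195, 420] [-0.55  0.01  1.35 -0.    1.79  2.59]
[510, 215, 300] None
[510, -195, 320] [-0.52  0.08  1.47 -0.    1.59  2.62]
wristcam in tool [  80.1    -0.09 -161.12] [-0.31 -0.    0.95] [0. 1. 0.] [[346.61   0.   285.49]
 [  0.   346.61 206.24]
 [  0.     0.     1.  ]]
```

Run:
```python
from h import *
from scipy.spatial.transform import Rotation as Ro
rv=Ro.from_matrix(np.array([[0,1,0],[1,0,0],[0,0,-1.]])).as_rotvec()
e=manip.state()["eef_pos"]
manip.movel([e[0],e[1],380],velocity=200)
manip.move_pose([490,-200,390],rv)
w=manip.grab_frame("wrist"); save(w,"w1.png",s=1.42)
np.savez("w1.npz",R=w["R"],t=w["t"],intrinsics=w["intrinsics"])
print(manip.state()["clock"],manip.state()["ft_force"])
```

```text
3.475 [-0.62108055 -0.15724617  0.35198654]
```

View pics/w1.png

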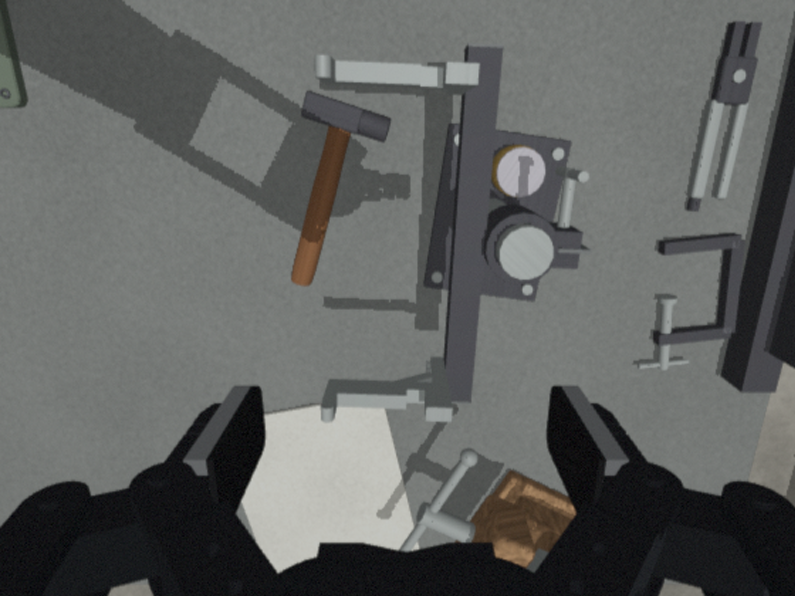

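Wrist view (zoomed pixels): +y hook tip top at (323,64) and wall top at (462,73); -y hook tip top at (328,411) and wall top at (438,411); post top at (526,252). I fit the head pose (post x and y, yaw, height) to all three views together.

```bash
cat > fit.py <<'E'
from h import *
from scipy.optimize import least_squares
np.set_printoptions(precision=3,suppress=True)
p=manip.grab_frame("scene"); q=manip.grab_frame("side"); w=dict(np.load("w1.npz"))
obs=[(p,1.4,dict(post=(265,225),tm=(261,113),tp=(385,178),wm=(222,150),wp=(353,215))),
(q,1.4,dict(post=(440,222),tm=(556,196),tp=(490,246),wm=(506,190),wp=(435,232))),
(w,1.42,dict(post=(526,252),tm=(328,411),tp=(323,64),wm=(438,411),wp=(462,73)))]
def pts(v):
    x,y,a,z,d=v; R=np.array([[np.cos(a),-np.sin(a)],[np.sin(a),np.cos(a)]])
    L=dict(post=(0,0,184),tm=(-147,-120,z+33),tp=(-147,120,z+33),wm=(-d,-120,z+26),wp=(-d,120,z+26))
    return {k:np.r_[R@u[:2]+[x,y],u[2]] for k,u in L.items()}
def res(v): 
    P=pts(v); return np.concatenate([proj(c,P[k])-np.array(o)/s for c,s,O in obs for k,o in O.items()])
f=least_squares(res,[577,-203,-.04,190,63],x_scale=[1,1,.01,1,1],loss="soft_l1")
print(f.x, np.sqrt(np.linalg.inv(f.jac.T@f.jac).diagonal())*1.5); print(res(f.x).reshape(-1,5,2).round(1))
x,y,a,z,d=f.x; print("notch mid",x-79.5*np.cos(a),y-79.5*np.sin(a))
E
python3 fit.py
```

```text
[ 581.812 -207.976   -0.041  191.118   61.647] [0.97  0.846 0.006 1.502 1.365]
[[[-1.1  0.7]
  [-1.8  0. ]
  [ 0.3 -1.1]
  [ 1.1  0.5]
  [-0.6  3.2]]

 [[-0.4 -1.8]
  [-1.1  0. ]
  [-1.  -1.7]
  [ 0.6 -0.5]
  [-0.2  0.7]]

 [[-0.3  0.1]
  [-1.3  0.1]
  [-0.3  0.6]
  [ 0.  -0.6]
  [-0.2 -0.4]]]
notch mid 502.37923092391156 -204.70855556783948
```

```bash
cat >> h.py <<'E'
from scipy.spatial.transform import Rotation as Ro
M0=np.array([[0,1,0],[1,0,0],[0,0,-1.]])
def rv(a): return (Ro.from_euler("z",a)*Ro.from_matrix(M0)).as_rotvec()
def st(msg=""):
    s=manip.state(); print(msg,round(s["clock"],2),"pos",s["eef_pos"].round(1),"F",s["ft_force"].round(2),"T",s["ft_torque"].round(3),"gap",round(s["finger_gap"],3)); return s
E
python3 - <<'E'
from h import *
a=-.038
manip.command_gripper(0.6,60)
manip.move_pose([503,198,260],rv(a))
manip.movel([503,198,175],velocity=150)
c=manip.movel([503,198,136],velocity=60,contact_N=6); st(f"down {c}")
if not c:
    manip.command_gripper(0.0,70); st("grip")
    manip.movel([503,198,150],velocity=30); st("lift a bit")
    manip.movel([503,198,245],velocity=80); manip.dwell(.2); st("up")
p=manip.grab_frame("scene"); save(p,"s2.png",s=1.4)
E
```

```text
down False 7.08 pos [503.2 198.1 136.1] F [-0.2  -0.23 -0.28] T [-0.034  0.016  0.056] gap 0.601
grip 7.61 pos [503.  198.  136.1] F [0.07 0.06 0.22] T [-0.    -0.006  0.011] gap 0.002
lift a bit 8.22 pos [503.1 198.  150.2] F [-0.18  0.26 -0.27] T [-0.05  -0.001  0.059] gap 0.002
up 9.77 pos [502.7 197.9 244.4] F [ 0.09 -0.1  -0.96] T [-0.025 -0.024 -0.021] gap -0.006
```

View pics/s2.png

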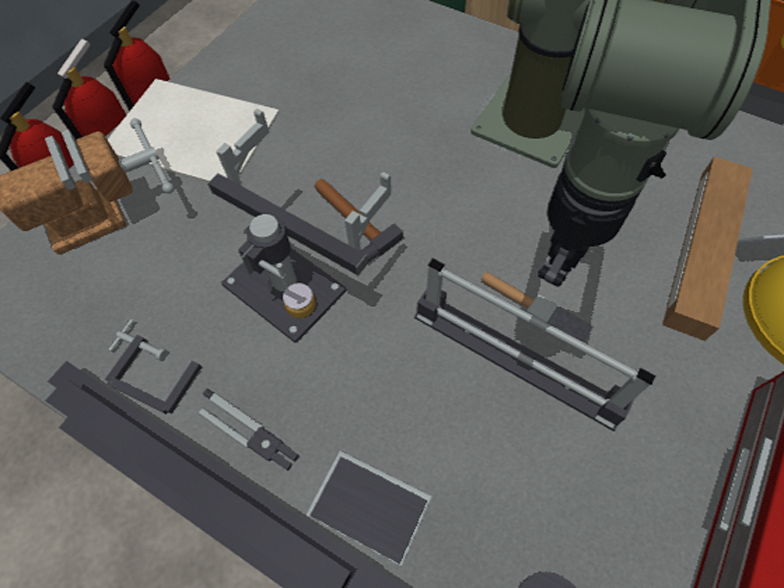

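The fingers shut on nothing: the picture shows the ladder undisturbed, with bar tops still at (437,265) and (646,377). I check the geometry.

Run:
```python
from h import *
np.set_printoptions(precision=1,suppress=True)
p=manip.grab_frame("scene"); q=manip.grab_frame("side"); S=1.4
def tri(a,b):
    c1,d1=ray(p,*np.array(a)/S); c2,d2=ray(q,*np.array(b)/S)
    A=np.c_[d1,-d2]; s=np.linalg.lstsq(A,c2-c1,rcond=None)[0]
    x,y=c1+d1*s[0],c2+d2*s[1]; return (x+y)/2,np.linalg.norm(x-y)
print(tri((437,265),(405,311)),tri((646,377),(214,454)))
print("tcp proj",proj(p,manip.state()["eef_pos"])*S, proj(q,manip.state()["eef_pos"])*S)
print("rung proj",proj(p,[503,198,146])*S, proj(q,[503,198,146])*S)
for n,c in(("scene",p),("side",q)):
    for k in("top_rung","rest"):
        for d in manip.masks_of(c,k)[:1]:
            m=d["pixels"]; v,u=np.nonzero(m); print(n,k,d["confidence"],m.sum(),u.min()*S,u.max()*S,v.min()*S,v.max()*S)
save(q,"q2.png",s=1.4)
```

```text
(array([497.1,  38.7, 157.2]), np.float64(0.6300070613279263)) (array([509.4, 356.5, 156.7]), np.float64(3.6958620033914413))
tcp proj [550.1 286.3] [322.6 302.2]
rung proj [534.  320.6] [325.7 378.5]
scene top_rung 0.96 2259 425.59999999999997 652.4 259.0 406.0
scene rest 0.57 2635 415.79999999999995 628.5999999999999 292.59999999999997 427.0
side rest 0.92 4520 198.79999999999998 422.79999999999995 368.2 586.5999999999999
```

View pics/q2.png

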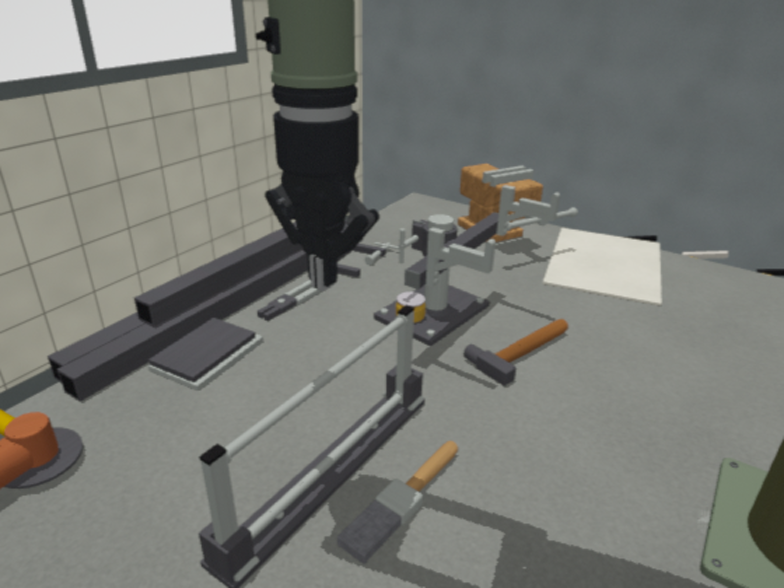

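The ladder is where I computed it, but the fingertips show at about (323,287) in the side view, where the stated TCP gives about (322,308). The real tips seem roughly 20 to 25 mm higher than stated. I check this by touching the rung top (152 mm) gently with the shut fingers.

Run:
```python
from h import *
a=-.038
manip.movel([503,198,160],velocity=120)
c=manip.movel([503,198,120],velocity=15,contact_N=3); st(f"touch {c}")
q=manip.grab_frame("side");p=manip.grab_frame("scene")
A=q["color"][190:340,150:310,::-1];B=p["color"][150:300,300:460,::-1]
cv2.imwrite("pics/c3.png",cv2.resize(np.hstack([A,B]),None,fx=2.5,fy=2.5,interpolation=cv2.INTER_CUBIC))
```

```text
touch True 12.61 pos [503.2 198.  134.4] F [-0.91 -0.22  4.87] T [-0.007  0.002 -0.008] gap 0.0
```

View pics/c3.png

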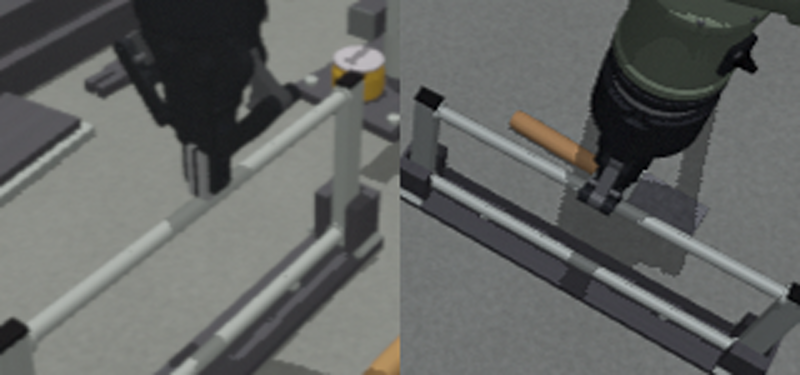

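The touch came at TCP z = 134.4, so the tips stand 17.6 mm behind the stated TCP instead of 8 mm ahead. The picture shows the shut tips sitting on the rung. With this 25.6 mm correction the grip goes at TCP z of about 110.

Run:
```python
from h import *
manip.movel([503,198,160],velocity=120)
manip.command_gripper(0.6,70)
c=manip.movel([503,198,110.5],velocity=60,contact_N=6); s0=st(f"down {c}")
if not c:
    manip.command_gripper(0.0,70); s=st("grip")
    if s["finger_gap"]>.05:
        manip.movel([503,198,130],velocity=40); st("lift a bit")
        manip.movel([503,198,215],velocity=80); manip.dwell(.2); st("up")
```

```text
down False 14.6 pos [503.4 198.1 110.9] F [ 0.57 -0.04  0.05] T [ 0.049 -0.075  0.017] gap 0.602
grip 15.06 pos [503.5 198.1 111.1] F [-0.47  0.39  2.4 ] T [-0.017  0.006  0.072] gap 0.114
lift a bit 15.7 pos [502.8 198.  129.9] F [-0.9  -0.44 -6.55] T [-0.023  0.017  0.043] gap 0.115
up 17.12 pos [502.6 197.9 214.3] F [ 1.35  0.3  -4.96] T [-0.063 -0.046 -0.006] gap 0.111
```

```bash
cat >> h.py <<'E'
A=-.041; PX,PY=581.8,-208.0
def at(d,zr,a=A): return [PX-d*np.cos(A),PY-d*np.sin(A),zr-35.0]   # rung centre at distance d from post axis, height zr
E
python3 - <<'E'
from h import *
manip.movel([382,198,217],velocity=180)
manip.movel(at(200,252),rv(A),velocity=180)
manip.movel(at(165,252),velocity=100); manip.dwell(.2); st("before tips")
p=manip.grab_frame("scene");q=manip.grab_frame("side")
X=p["color"][40:210,130:310,::-1];Y=q["color"][100:270,270:450,::-1]
cv2.imwrite("pics/c4.png",cv2.resize(np.hstack([X,Y]),None,fx=2.2,fy=2.2,interpolation=cv2.INTER_CUBIC))
E
```

```text
before tips 21.0 pos [ 416.4 -201.1  216.8] F [ 0.03 -0.34 -6.72] T [ 0.051  0.023 -0.031] gap 0.112
```

View pics/c4.png

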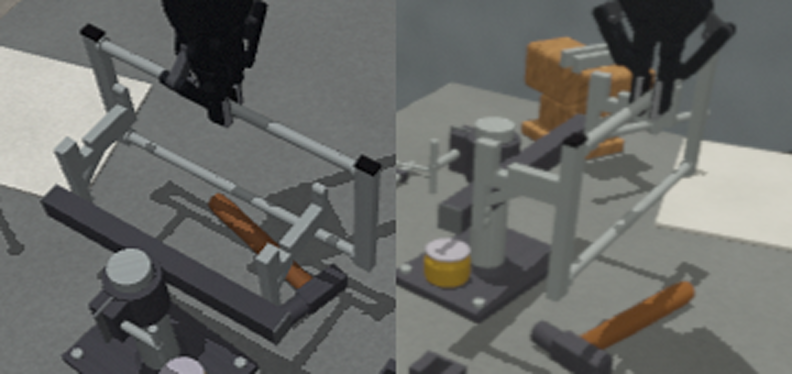

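The picture shows the ladder hanging upright before the hook tips, with both hooks between the side bars and above the lower rung. I go in over the tips and feel for the landing.

```bash
cat >> h.py <<'E'
def avg(msg="",n=10):
    F=[];T=[]
    for _ in range(n):
        manip.dwell(.02); s=manip.state(); F.append(s["ft_force"]);T.append(s["ft_torque"])
    print(msg,round(s["clock"],2),s["eef_pos"].round(1),"F",np.mean(F,0).round(2),"T",np.mean(T,0).round(3)); return np.mean(F,0),np.mean(T,0),s["eef_pos"]
E
python3 - <<'E'
from h import *
c=manip.movel(at(114,252),velocity=60,contact_N=5); st(f"over {c}")
if not c:
    avg("free")
    manip.movel(at(114,222),velocity=60,contact_N=5)
    avg("free2")
    c=manip.movel(at(114,195),velocity=12,contact_N=4); avg(f"landing {c}")
E
```

```text
over False 22.1 pos [ 467.6 -203.2  216.8] F [-0.21 -0.84 -7.05] T [-0.021 -0.005 -0.042] gap 0.114
free 22.27 [ 467.6 -203.3  217. ] F [-0.16  0.11 -6.11] T [0.014 0.006 0.002]
free2 23.08 [ 468.3 -203.6  187.6] F [-0.17 -0.08 -6.11] T [-0.005  0.     0.011]
landing True 24.39 [ 467.9 -203.3  175.4] F [-0.    0.25  6.46] T [-0.008 -0.011 -0.007]
```

Landing felt at TCP z = 175.4, with no moment about x, so the hooks are level under the rung. Next I feel for the walls.

```bash
cat >> h.py <<'E'
ZL=175.4+35
E
python3 - <<'E'
from h import *
manip.movel(at(114,ZL+3.5),velocity=20)
manip.movel(at(90,ZL+3.5),velocity=40,contact_N=5); avg("free")
c=manip.movel(at(68,ZL+3.5),velocity=8,contact_N=4); f,t,e=avg(f"wall {c}")
print("d",PX-e[0], )
E
```

```text
free 25.81 [ 491.6 -204.3  178.9] F [ 0.22 -0.05 -6.05] T [ 0.009 -0.01   0.005]
wall True 27.53 [ 500.4 -202.9  174.7] F [-0.1   0.41 -6.11] T [0.015 0.007 0.007]
d 81.43050749176501
```

Run:
```python
from h import *
np.set_printoptions(precision=4,suppress=True)
avg("now"); s=manip.state(); print(s["joint_pos"],s["joint_efforts"],s["tcp_rot"],rv(A))
print("ik",manip.inverse_kinematics(at(81.4,ZL+3.5),rv(A)))
p=manip.grab_frame("scene");q=manip.grab_frame("side")
X=p["color"][40:210,130:310,::-1];Y=q["color"][100:270,270:450,::-1]
cv2.imwrite("pics/c5.png",cv2.resize(np.hstack([X,Y]),None,fx=2.2,fy=2.2,interpolation=cv2.INTER_CUBIC))
```

```text
now 27.7 [ 500.5 -203.1  174.8] F [ 0.22 -0.09 -6.06] T [-0.024 -0.024 -0.001]
[-0.5453  0.1803  1.6564 -0.0008  1.3218 -0.5042] [  0.0087 -39.2877 -30.8     -0.0086   0.104   -0.0001] [-2.2547 -2.1644  0.008 ] [2.2665 2.1754 0.    ]
ik [-0.5483  0.1656  1.6645 -0.      1.3115 -0.5073]
```

View pics/c5.png

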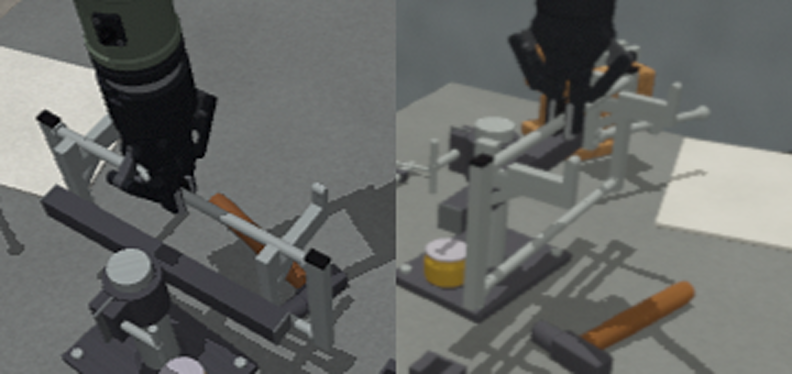

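The view shows the ladder in place by the hooks, its rung over the notch area. The arm stopped a little low and tilted 0.016 rad with no load showing. I command the pose explicitly, see whether it tracks, and feel again.

Run:
```python
from h import *
c=manip.movel(at(86,ZL+4),rv(A),velocity=20,contact_N=6); avg(f"back {c}"); s=manip.state(); print(s["tcp_rot"],s["joint_pos"].round(4),manip.inverse_kinematics(at(86,ZL+4),rv(A)).round(4))
for d in (84,82,81,80,79,78,77,76,75,74):
    c=manip.movel(at(d,ZL+4),rv(A),velocity=8,contact_N=4); f,t,e=avg(f"{d} {c}",5)
    if c or abs(f[0])>2.5: break
```

```text
back False 28.44 [ 495.9 -204.5  179.4] F [-0.18  0.13 -6.16] T [0.022 0.012 0.003]
[2.26644399e+00 2.17541023e+00 7.59651673e-05] [-0.5525  0.1561  1.6744  0.      1.311  -0.5115] [-0.5525  0.1561  1.6745 -0.      1.311  -0.5115]
84 False 28.93 [ 497.9 -204.5  179.3] F [ 0.23 -0.29 -6.04] T [-0.008  0.016  0.002]
82 False 29.41 [ 499.9 -204.6  179.4] F [ 0.34  0.24 -6.01] T [-0.009  0.019  0.014]
81 False 29.77 [ 500.8 -204.7  179.4] F [-0.04 -0.18 -6.12] T [ 0.011  0.001 -0.004]
80 False 30.12 [ 501.9 -204.7  179.4] F [-0.18  0.19 -6.22] T [0.001 0.013 0.013]
79 False 30.48 [ 502.9 -204.8  179.4] F [-0.01 -0.23 -6.22] T [0.003 0.013 0.005]
78 False 30.84 [ 503.5 -204.7  179.3] F [-1.27  0.13 -5.25] T [ 0.032  0.242 -0.013]
77 True 31.13 [ 501.  -203.2  175.9] F [-0.23  0.33 -6.76] T [0.029 0.01  0.011]
```

The walls are felt at d of about 78.3 (Fx -1.3 N, Tz -0.01 Nm), so both hooks meet evenly and the yaw fits. I back off to the notch middle (d = 79.8) and lower gently.

Run:
```python
from h import *
manip.movel(at(80,ZL+4),rv(A),velocity=20); avg("ready",5)
manip.movel(at(79.9,ZL-5),rv(A),velocity=20,contact_N=6); f,t,e=avg("mid",5)
if abs(e[2]-(ZL-40))<1:
    for k in range(14):
        z=ZL-6-.5*k
        c=manip.movel(at(79.9,z),rv(A),velocity=6,contact_N=8); f,t,e=avg(f"{z-35:.1f} {c}",4)
        if c or f[2]>-2.5: break
```

```text
ready 31.57 [ 501.8 -204.6  179.2] F [-0.09 -0.07 -6.42] T [ 0.031 -0.005  0.002]
mid 32.25 [ 502.1 -204.8  170.5] F [-0.02  0.13 -5.77] T [-0.025 -0.013  0.001]
169.4 False 32.63 [ 502.  -204.7  169.4] F [-0.31 -0.4  -6.12] T [ 0.013 -0.005 -0.   ]
168.9 False 32.95 [ 501.9 -204.7  168.9] F [-0.27  0.19 -6.02] T [0.009 0.007 0.008]
168.4 False 33.27 [ 502.  -204.7  168.4] F [-0.03 -0.17 -5.8 ] T [-0.006  0.011  0.01 ]
167.9 False 33.58 [ 501.9 -204.7  167.9] F [ 0.36 -0.36 -6.11] T [ 0.01  -0.032  0.015]
167.4 False 33.9 [ 501.9 -204.7  167.4] F [-0.4  -0.34 -6.26] T [ 0.011  0.02  -0.024]
166.9 False 34.22 [ 501.9 -204.7  166.9] F [ 0.32 -0.05 -6.58] T [0.031 0.006 0.007]
166.4 False 34.53 [ 502.  -204.7  166.4] F [ 0.08  0.02 -5.47] T [-0.009 -0.019  0.021]
165.9 False 34.85 [ 502.  -204.7  165.9] F [-0.17  0.11 -5.78] T [ 0.004  0.011 -0.006]
165.4 False 35.17 [ 502.1 -204.8  165.6] F [-0.27  0.1  -4.78] T [ 0.031  0.03  -0.02 ]
164.9 False 35.48 [ 502.1 -204.8  165.5] F [-2.27  0.83 -0.38] T [ 0.165  0.274 -0.015]
```

Run:
```python
from h import *
manip.movel(at(79.9,ZL-10.9),rv(A),velocity=6,contact_N=9); avg("press",20)
manip.dwell(.3); avg("hold",10)
p=manip.grab_frame("scene");q=manip.grab_frame("side")
X=p["color"][40:210,130:310,::-1];Y=q["color"][100:270,270:450,::-1]
cv2.imwrite("pics/c6.png",cv2.resize(np.hstack([X,Y]),None,fx=2.2,fy=2.2,interpolation=cv2.INTER_CUBIC))
```

```text
press 36.07 [ 502.1 -204.8  165.4] F [-4.07  2.24  5.62] T [ 0.371  0.638 -0.01 ]
hold 36.53 [ 502.1 -204.8  165.4] F [-4.03  2.29  5.52] T [ 0.362  0.644 -0.031]
```

View pics/c6.png

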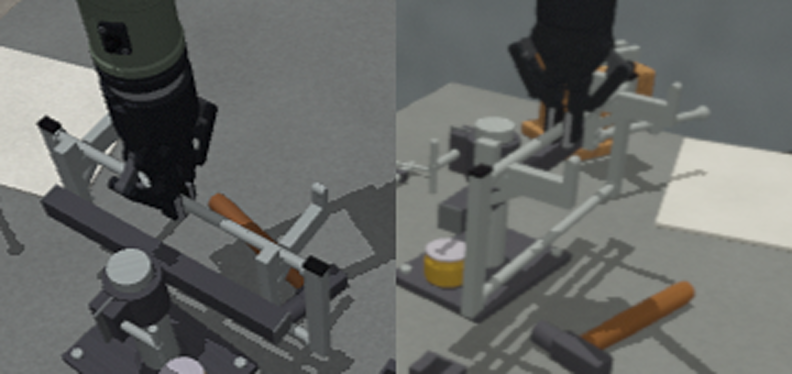

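The picture shows the rung down in both notches. The floors carry 11.7 N in all, and Tx and Ty match the lateral force on its lever arm, so the load is shared about equally between the hooks. I ease off, release and withdraw.

Run:
```python
from h import *
manip.movel(at(79.9,ZL-10.5),rv(A),velocity=6); avg("eased",15); manip.dwell(.3)
manip.command_gripper(0.45); avg("open",10)
e=manip.state()["eef_pos"]
c=manip.movel([e[0],e[1],e[2]+40],rv(A),velocity=40,contact_N=5); st(f"up {c}")
if not c:
    manip.movel([e[0],e[1],380],rv(A),velocity=150); manip.move_pose([420,100,380],rv(A)); st()
p=manip.grab_frame("scene");q=manip.grab_frame("side")
X=p["color"][40:210,130:310,::-1];Y=q["color"][100:270,270:450,::-1]
cv2.imwrite("pics/c7.png",cv2.resize(np.hstack([X,Y]),None,fx=2.2,fy=2.2,interpolation=cv2.INTER_CUBIC))
```

```text
eased 37.13 [ 502.1 -204.8  165.4] F [-3.59  2.29  5.45] T [ 0.344  0.591 -0.004]
open 37.99 [ 502.1 -204.8  164.8] F [ 0.06  0.12 -0.01] T [ 0.011 -0.01   0.011]
up False 39.14 pos [ 501.8 -204.6  204.4] F [-0.55 -0.83 -1.08] T [-0.007 -0.008 -0.027] gap 0.45
 41.66 pos [420.4  99.3 379.8] F [-0.35  0.31 -0.43] T [ 0.057  0.027 -0.039] gap 0.45
```

View pics/c7.png

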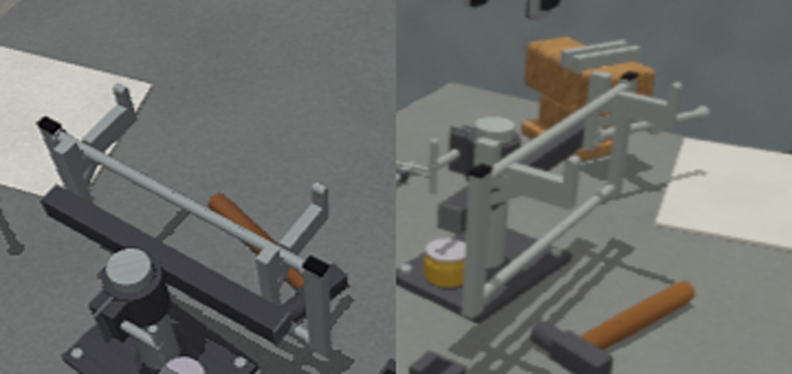

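The ladder hangs upright with its rung in both notches, and the tin and hammer have not moved. I hand the job in.

Run:
```python
from h import *
manip.dwell(.5); print(manip.close_job(), manip.state()["clock"])
```

```text
the job is handed in; nothing more can be done
the job is handed in; nothing more can be done
```

The ladder section now hangs on the stand with its top rung down in the notches of both hooks, and I handed the job in at about 42 s of the 72 s. `close_job` gives no verdict, so what follows is my own checks.

**What I did:** I found the ladder and the hook head from three camera views and lifted the ladder out of its rest by the top rung. I carried it round in front of the hook tips, felt the landing and then the walls, and lowered the rung into the notches.

**Last checks:**
- **Seating:** the notch floor was felt 9.9 mm below the landing, against 10 mm expected.
- **Both hooks, still gripped:** I held it there for over 0.5 s with the floors carrying about 11.7 N. The moments fit an even share between the two hooks.
- **After release:** the force on the tool fell to zero. The last picture shows the ladder upright, with the rung in both notches and the tin and hammer in place.

**What went wrong or disagreed:**
- **First grip:** it closed on nothing. The fingertips stood about 18 mm behind the stated tool point, not 8 mm ahead of it. A light touch on the rung showed this, and I corrected for it.
- **Wall contacts:** both guarded stops near the wall left the arm 3 to 4 mm low. The first also left it tilted by 0.016 rad, and no load showed afterwards; repeating the pose put it right.
- **Easing off:** easing before release hardly lowered the load (still about 11.5 N). The highest averaged contact force was about 12.5 N, on the landing, under the 30 N limit. Brief peaks at the wall stops were not recorded.

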